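Drive the seated bush out of its rubber-mounted housing

ROBOT

A 7-joint arm with a two-finger parallel gripper is mounted at the origin on a cart in front of the work surface, level with it; the furniture and walls round the work are solid. World frame = base frame: x ahead of the robot, y to its left, z up, the work surface at z = 0. Lengths are in m, angles in rad, forces in N, time in s.
With the tool pointing down it reaches from about 0.4 to 0.875 m from the base axis. Payload 6.5 kg.
Tool frame: the origin (TCP) lies where the fingers leave the gripper's body, on its centre line; the fingertips stand 73 mm ahead of it and the grasp point (between the pads) lies 54 mm ahead of it; z points along the fingers, y is the line along which they close (so a half turn about z gives the same grasp; the last joint's range is limited). The gripper opens to 85 mm and grips with 20 to 120 N. Pads are 22 mm wide; open, the fingers measure 114 mm over their backs; the gripper's body (76 mm by 85 mm) begins 54 mm behind the grasp point. The pads swing forward as they close: fully open they stand 13 mm farther back than shut.
Start: joints at [1.12, 0.536, -0.004, 1.538, 0.003, 1.067, -0.071], TCP at [0.244, -0.602, 0.304] pointing down, gripper open.
Joint ranges: [-2.7, 2.7], [-0.37, 2.16], [-1.27, 1.26], [0.24, 2.4], [-1.31, 4.45], [0.19, 1.91], [-2.76, 2.76]. Speed limits (rad/s): [2.39, 2.39, 3.14, 3.14, 3.14, 3.14, 3.14].

INTERFACE

Orientations are given as a rotation vector (axis times angle).
In Python, from cell import arm gives the robot as it stands.
- The arm moves only by the tool carry_out, never from a script. Its argument "series" is one flat list of numbers, 7 for each row, row after row: the finger opening in m, from 0 to 0.0854, then the shift along the tool's x, y, z in m, then the turn, a rotation vector about the tool's x, y, z in degrees. A call has 1 to 5 rows; each row shifts and turns the commanded pose from where the row before left it, along the tool's axes as they then stand; what a row does not reach is not made up. A row lasts 1/12 s, in which the tool goes at most 41.7 mm and 7.16 degrees, less where a joint would pass 70% of its speed; a pose out of reach is approached as far as the arm can. A call is refused whole if a number of a shift passes 0.0417 or a number of a turn 7.16, either way. A call with a gripper value outside its range is refused whole. The fingers move at their own pace and stop on an object; the grip force is fixed at half the most. Time passes only in rows, so rows that do not move let the fingers close. It gives the time, the measured TCP pose, the force, the opening and the grip force at its end, in the units of the state.
- arm.get_state(): the state, without advancing time (a new reading comes with each control period).
- arm.grab_frame(name): name is "scene" or "side" or "wrist"; returns the picture (400x640x3 uint8, red, green, blue); there is no depth.
- arm.calibration(name): a dict with "intrinsics" (3x3 intrinsics, pixels), "rvec" (rotation vector, rad) and "tvec" (3), from world to camera coordinates, as OpenCV has them. Camera axes: x right, y down, z forward; pixel columns grow to the right and rows downward; lengths in m; the calibration is good to about 2 mm. A picture is of the moment at which its call begins: read the wrist's pose just before it. calibration takes no time and is no camera call; for the wrist camera it gives the pose at the moment of the call.
- arm.sign_off(): hands the job in; it is judged then, once.
Trained networks look in the newest picture that a camera, given by its name, has taken for a name from the list of things; names that differ only in an ending like _2 or _b are one class to them, and where a whole thing is asked for, a point or a joint stands for the part that bears it (a point fixed in the world has none). Each returns a list of dicts, best first, with "score" (0 to 1); they miss things now and then, are a little off and sometimes report something else, mostly with a low value. They report only what shows in the picture. A call takes as long as a camera call.
- arm.recognise(camera, query): "box" ([left, top, width, height] in pixels, round what is visible of it).
- arm.cut_out(camera, query): "mask" (400x640 bool, what is visible of it) and "box" ([left, top, width, height] in pixels, round what is visible of it).
The state is a dict: "t": time; "qpos": joint angles; "joint_velocities": joint speeds; "joint_torque": joint torques, N m; "tool_pos": TCP position; "eef_rot": TCP orientation; "force": force on the tool from outside, world axes, zero at the start; "wrist_torque": the same for the moment, N m; "width": finger opening in m; "finger_force": force on a finger pad.
Only numpy, scipy, OpenCV 4.12 (cv2) and the standard library are available. Lean on these libraries where they do the work, as an engineer would, in place of code of your own. Each camera call takes 0.05 s, during which the arm holds its last target. There are 200 camera calls.

TASK

Take the shouldered steel drift out of its wooden holder, put its shank into the bore of the housing on the press-out stand and push the bush out downward into the dish below. Keep pushing until the drift's collar sits firmly home on the housing's rim (a steady press of about 10 N), but never load the housing's rim with more than 25 N. Then draw the drift out and stand it back in its holder with the collar down on the wood, and leave the tin, the bearing and the nut where they are.

Things in the scene. Friction and masses are not known exactly. Their poses are not given: they have to be found in the camera images.
- stand_axis (a point): Point on the vertical bore axis at the floor of the black rubber catch dish, 12 mm above the bench (dish inner radius 32 mm, rim 22 mm above the bench). Above it the square steel housing, 66 x 66 x 40 mm, with a vertical through bore of 26 mm. Its top face (the rim) lies 97 to 120 mm above the bench: it differs from job to job, is not reported, and must be found by touch or sight.
- stand: The fixed press-out stand with all it carries. Origin on the bore axis at bench height, z up, y from pillar to pillar. Base 110 x 160 mm; two 16 mm pillars, 98 mm tall, 64 mm either side of the axis, with a clamped aluminium carrier plate; on it the housing on rubber mounts that yield 1 mm for each 8 N and bottom after 6 mm.
- bush_mid (a point): Centre of the brass bush, a solid-ended cylinder of 24 mm diameter, 30 mm long, upright in the bore; its top face is 15 mm above this point. Sprung plungers near the housing's underside hold it by friction: 6 to 12 N of steady push slides it. Resistance vanishes when its top leaves them, about 8 mm before the drift's collar meets the rim, and it drops into the dish.
- bush: The same bush, 80 g; origin at the centre of its lower face, z along its axis.
- drift_grip (a point): Middle of the ribbed round grip (20 mm diameter, 62 mm long) of the drift, an upright dark steel rod, 0.3 kg, 117 mm long. Below the grip a collar, 38 mm diameter, 8 mm thick; below that the shank, 18 mm diameter, 43 mm long; From this point: collar's underside 40 mm below, shank's end 83 mm below, top end 34 mm above.
- drift: The same drift; origin at the centre of the shank's lower end, z along the rod toward the grip.
- holder_mouth (a point): Centre of the mouth of the holder's vertical hole, in its top face 60 mm above the bench. The holder is a fixed wooden block 80 x 80 x 60 mm; hole 22 mm diameter, 50 mm deep. The drift stands in it at the start with its collar resting on the top face.
- bearing: Bystander: steel ball bearing lying flat, 72 mm diameter, 17 mm high, origin at the centre of its underside.
- tin: Bystander: open-topped tin, 75 mm diameter, 94 mm high, origin at the centre of its underside.
- nut: Bystander: hexagon nut lying flat, 28 x 32 x 13 mm, origin at the centre of its underside.

How it is judged:
On the way, in this order (a step that is already met when the one before it is completed fails the run):
1. the drift's shank is in the bore and presses on the bush (horizontal distance between drift and stand_axis below 0.008 m and contact force between drift and bush above 2 N), for 0.1 s.
2. the bush is out, and the drift's collar is pressed home on the housing's rim with at least 5 N (height (world z) of bush_mid below 0.04 m and angle between drift's own z axis and vertical below 0.12 rad and horizontal distance between drift and stand_axis below 0.008 m and contact force between drift and stand above 5 N), for 0.2 s.
At the end, for the whole second after the job is handed in: The bush lies at rest in the stand's dish (centre within 35 mm of the bore axis and below 40 mm), and the drift stands released, at rest and upright (within 0.12 rad) in its holder, its shank at least 38 mm deep in the hole, that is with the collar down on the wood (horizontal distance between bush_mid and stand_axis below 0.035 m and height (world z) of bush_mid below 0.04 m and linear speed of each of bush, drift below 0.02 m/s and horizontal distance between drift and holder_mouth below 0.008 m and z of drift in the frame of holder_mouth below -0.038 m and angle between drift's own z axis and vertical below 0.12 rad); the robot touches nothing.
It fails at once if the drift loads the housing or any part of the stand with more than 25 N (contact force between drift and stand above 25 N).
It fails at once if the gripper or arm presses on the stand with more than 10 N (contact force between any of the fingers, the arm and stand above 10 N).
It fails at once if the robot touches the bush itself (contact force between any of the fingers, the arm and bush above 0.5 N).
It fails at once if the bearing, the tin or the nut is moved by more than 30 mm (distance of any of bearing, tin, nut from where it was at the start of the episode above 0.03 m).
It also fails if it takes over 70 s, if anything falls off the work surface, if the arm or the gripper's body presses on something with over 40 N, if the wrist force passes 120 N, or if a joint passes its speed limit or range.

## Working session

There is one attempt and no reset: what is moved stays moved. The work goes in short steps, Python scripts to look and compute and a tool call to move; the robot and the scene stay as the last step left them, time stands still between calls to the robot, and variables do not carry over. Pictures are saved under pics/ and viewed, at most 10 in all, crops included, and the job is handed in when it is done.

Besides the shell and the picture viewer there is one more tool, called as a command line: name --argument value ..., lists and objects as JSON in quotes. carry_out: Moves the arm, as the interface text tells. Its arguments: {"type":"object","properties":{"series":{"type":"array"}},"required":["series"]}

```bash
mkdir -p pics; ls; cat > h.py <<'E'
import numpy as np, cv2
from cell import arm
from scipy.spatial.transform import Rotation as R
def cal(n):
    c=arm.calibration(n); return np.array(c["intrinsics"],float),R.from_rotvec(np.ravel(c["rvec"])).as_matrix(),np.ravel(c["tvec"])
def proj(n,p):
    K,r,t=cal(n); q=K@(r@np.array(p,float)+t); return q[:2]/q[2]
def ray(n,uv):
    K,r,t=cal(n); d=r.T@np.linalg.inv(K)@np.array([uv[0],uv[1],1.]); return -r.T@t,d/np.linalg.norm(d)
def onz(n,uv,z):
    o,d=ray(n,uv); return o+d*(z-o[2])/d[2]
def tri(obs):
    A=np.zeros((3,3));b=np.zeros(3)
    for n,uv in obs:
        o,d=ray(n,uv);M=np.eye(3)-np.outer(d,d);A+=M;b+=M@o
    return np.linalg.solve(A,b)
def grab(n,f=None):
    im=arm.grab_frame(n)
    if f: cv2.imwrite("pics/"+f,im[:,:,::-1])
    return im
E
python3 - <<'E'
from h import *
np.set_printoptions(precision=4,suppress=True)
s=arm.get_state();print(s)
a=grab("scene");b=grab("side");cv2.imwrite("pics/a.png",cv2.resize(np.vstack([a,b])[:,:,::-1],(480,600)))
cv2.imwrite("pics/scene.png",a[:,:,::-1])
for n in("scene","side"):
    print(n,ray(n,(320,200)))
    for q in("drift","holder_mouth","stand","bearing","tin","nut","drift_grip","bush","stand_axis"):
        print(q,[(np.round(x["box"]).tolist(),round(x["score"],2)) for x in arm.recognise(n,q)[:2]])
E
```

```text
pics
{'t': 0.0, 'qpos': array([ 1.1198,  0.5372, -0.0044,  1.5389,  0.0026,  1.0673, -0.0712]), 'joint_velocities': array([-0.001 ,  0.0005,  0.0004,  0.    ,  0.0018, -0.0001,  0.0008]), 'joint_torque': array([  0.0004, -58.3404,   1.0492, -25.9108,   0.0125,   0.0096,
         0.0001]), 'tool_pos': array([ 0.2438, -0.602 ,  0.303 ]), 'eef_rot': array([-3.082 , -0.6004,  0.0007]), 'force': array([ 0.0563, -1.4202, -0.4974]), 'wrist_torque': array([-0.0454,  0.0486, -0.0197]), 'finger_force': 0.0, 'width': 0.0851898455872118}
scene (array([-0.277 , -0.9307,  0.9036]), array([ 0.53  ,  0.6178, -0.5809]))
drift [([260.0, 128.0, 11.0, 26.0], 0.66)]
holder_mouth []
stand [([324.0, 189.0, 56.0, 64.0], 0.95)]
bearing []
tin []
nut []
drift_grip [([261.0, 130.0, 12.0, 20.0], 0.55)]
bush []
stand_axis [([326.0, 187.0, 54.0, 65.0], 0.67)]
side (array([0.0426, 0.8931, 1.0562]), array([ 0.3264, -0.6553, -0.6812]))
drift [([242.0, 267.0, 13.0, 27.0], 0.84)]
holder_mouth [([225.0, 272.0, 51.0, 51.0], 0.59)]
stand [([302.0, 163.0, 57.0, 58.0], 0.84)]
bearing [([253.0, 230.0, 31.0, 25.0], 0.63)]
tin [([331.0, 125.0, 24.0, 32.0], 0.98)]
nut [([332.0, 263.0, 14.0, 8.0], 0.6)]
drift_grip [([245.0, 267.0, 14.0, 28.0], 0.78)]
bush []
stand_axis [([298.0, 162.0, 63.0, 59.0], 0.97)]
```

```bash
python3 - <<'E'
from h import *
np.set_printoptions(precision=4,suppress=True)
c=[]
for n,(x,y,w,h) in(("scene",(190,90,220,190)),("side",(200,100,200,240))):
    im=cv2.imread("pics/scene.png") if n=="scene" else grab(n)[:,:,::-1]
    k=im[y:y+h,x:x+w]; c.append(cv2.resize(k,(int(w*600/h*.95)if 0 else 400,int(h*400/w)),interpolation=cv2.INTER_CUBIC))
m=max(i.shape[0] for i in c)
cv2.imwrite("pics/c.png",np.hstack([np.pad(i,((0,m-i.shape[0]),(0,0),(0,0))) for i in c]))
print("drift grip",tri([("scene",(266,140)),("side",(250.,280))]))
print("stand",tri([("scene",(352,220)),("side",(330,191))]))
for q,uv,z in(("bearing",(268,242),.008),("tin",(343,141),.047),("nut",(339,267),.006)): print(q,onz("side",uv,z))
E
```

```text
drift grip [0.5333 0.2898 0.0949]
stand [ 0.5217 -0.1361  0.0374]
bearing [0.6006 0.1012 0.008 ]
tin [ 0.5833 -0.371   0.047 ]
nut [0.3856 0.0966 0.006 ]
```

View pics/c.png

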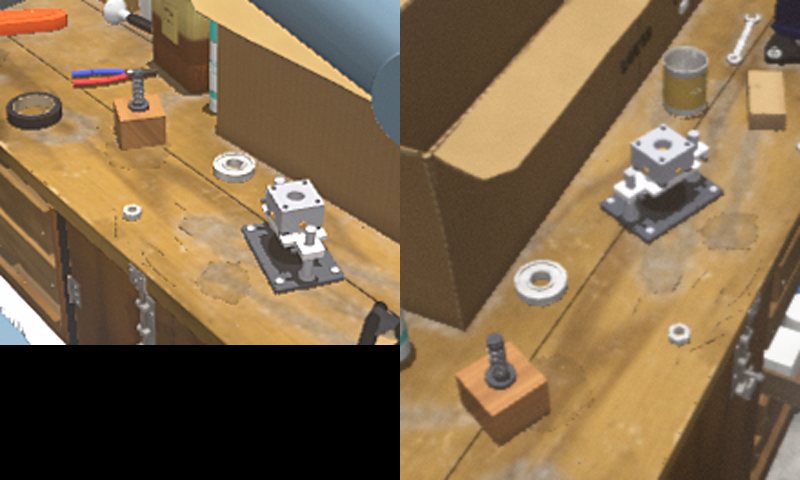

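Left (scene): drift in holder at crop (138,90), bearing, nut, and stand with the bore at (296,196). Right (side): drift top at (494,340), collar at (500,376), bore at (662,146). A tall carton stands behind the stand.

```bash
python3 - <<'E'
from h import *
np.set_printoptions(precision=4,suppress=True)
print("bore top",tri([("scene",(352.8,197.8)),("side",(331,173))]))
print("drift top",tri([("scene",(265.9,129.6)),("side",(247,270))]))
print("collar",tri([("scene",(265.9,147.7)),("side",(250,288))]))
print("carton corner top",tri([("scene",(190+215/1.818,90+45/1.818)),("side",(217,178))]))
print("carton near top", onz("side",(245,195),.25),onz("side",(345,106),.25),onz("side",(233,263),0))
print("side corner base of near right", onz("scene",(190+218/1.818,90+130/1.818),0))
print(R.from_rotvec(arm.get_state()["eef_rot"]).as_matrix())
E
```

```text
bore top [ 0.5189 -0.1346  0.1113]
drift top [0.5359 0.2909 0.1314]
collar [0.5344 0.2926 0.0655]
carton corner top [0.6493 0.1732 0.2339]
carton near top [0.5964 0.1777 0.25  ] [ 0.5392 -0.2761  0.25  ] [0.6516 0.2016 0.    ]
side corner base of near right [0.663  0.2226 0.    ]
[[ 0.9269  0.3754  0.    ]
 [ 0.3754 -0.9269 -0.0001]
 [-0.      0.0001 -1.    ]]
```

carry_out --series '[0.085,0.012,-0.035,0,0,0,4.4,0.085,0.012,-0.035,0,0,0,4.4,0.085,0.012,-0.035,0,0,0,4.4,0.085,0.012,-0.035,0,0,0,4.4,0.085,0.012,-0.035,0,0,0,4.4]'

```text
t: 1.47
tool_pos: [0.2615, -0.4178, 0.3039]
eef_rot: [3.142, -0.007, -0.0]
force: [0.8, 0.3, -0.9]
width: 0.0852
finger_force: 0.0
```

carry_out --series '[0.085,0.016,-0.04,0,0,0,0,0.085,0.016,-0.04,0,0,0,0,0.085,0.016,-0.04,0,0,0,0,0.085,0.016,-0.04,0,0,0,0,0.085,0.016,-0.04,0,0,0,0]'

```text
t: 1.88
tool_pos: [0.3397, -0.2241, 0.3043]
eef_rot: [3.141, 0.001, 0.001]
force: [0.7, 0.1, 0.4]
width: 0.0851
finger_force: 0.0
```

carry_out --series '[0.085,0.012,-0.04,0,0,0,0,0.085,0.012,-0.04,0,0,0,0,0.085,0.012,-0.04,0,0,0,0,0.085,0.012,-0.04,0,0,0,0,0.085,0.012,-0.04,0,0,0,0]'

```text
t: 2.3
tool_pos: [0.3993, -0.0244, 0.3043]
eef_rot: [3.141, 0.001, 0.002]
force: [1.8, -0.3, 0.1]
width: 0.0851
finger_force: 0.0
```

carry_out --series '[0.085,0.016,-0.04,0,0,0,0,0.085,0.016,-0.04,0,0,0,0,0.085,0.016,-0.04,0,0,0,0,0.085,0.016,-0.04,0,0,0,0,0.085,0.016,-0.04,0,0,0,0]'

```text
t: 2.72
tool_pos: [0.4768, 0.1691, 0.3041]
eef_rot: [3.142, 0.001, 0.001]
force: [0.7, -0.7, 0.4]
width: 0.0851
finger_force: 0.0
```

carry_out --series '[0.085,0.0145,-0.029,0,0,0,0,0.085,0.0145,-0.029,0,0,0,0,0.085,0.0145,-0.029,0,0,0,0,0.085,0.0145,-0.029,0,0,0,0,0.085,0,0,0,0,0,0]'

```text
t: 3.13
tool_pos: [0.5348, 0.2897, 0.304]
eef_rot: [-3.136, -0.01, -0.002]
force: [0.5, 0.5, 0.3]
width: 0.0851
finger_force: 0.0
```

```bash
python3 - <<'E'
from h import *
np.set_printoptions(precision=4,suppress=True)
grab("wrist","w1.png")
print(arm.get_state()["tool_pos"],proj("wrist",(.535,.292,.134)),proj("wrist",(.535,.292,.06)))
for q in("drift","drift_grip","holder_mouth"):print(q,[(np.round(x["box"]).tolist(),round(x["score"],2)) for x in arm.recognise("wrist",q)[:2]])
E
```

```text
[0.5342 0.2867 0.3037] [315.0839 197.0385] [316.747  175.0026]
drift [([300.0, 152.0, 38.0, 57.0], 0.74)]
drift_grip [([299.0, 160.0, 38.0, 48.0], 0.78)]
holder_mouth [([270.0, 116.0, 109.0, 110.0], 0.83)]
```

View pics/w1.png

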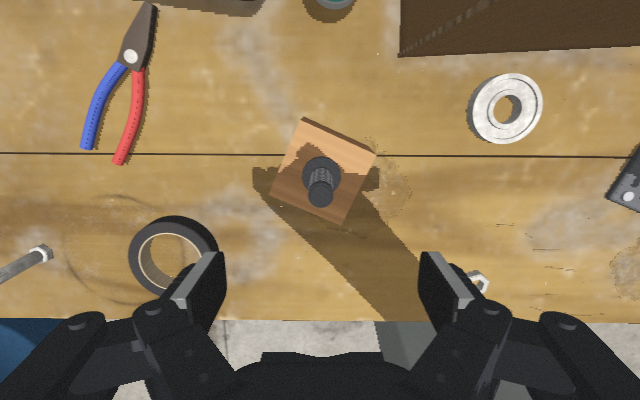

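Wrist view: drift top end at about (320,194), collar about (321,174), on the tilted wood block; the fingers straddle it with free space both sides.

```bash
python3 - <<'E'
from h import *
np.set_printoptions(precision=4,suppress=True)
print(arm.get_state()["tool_pos"],onz("wrist",(320,194),.134),onz("wrist",(321.5,174),.068))
K,r,t=cal("wrist");print(-r.T@t,K[0,0])
E
```

```text
[0.5341 0.2821 0.3036] [0.5373 0.283  0.134 ] [0.5377 0.2819 0.068 ]
[0.6081 0.282  0.3743] 329.153456987088
```

```bash
python3 - <<'E'
from h import *
np.set_printoptions(precision=4,suppress=True)
for i in range(2):
    s=arm.get_state();C=proj("wrist",(.5373,.285,.134)); grab("wrist","w2.png")
    print(s["tool_pos"],s["eef_rot"],C)
m=arm.cut_out("wrist","drift")[0];ys,xs=np.nonzero(m["mask"]);print(m["score"],m["box"])
for y in range(ys.min(),ys.max()+1,4):
    x=xs[ys==y];print(y,x.min(),x.max())
E
```

```text
[0.5341 0.2821 0.3036] [ 3.1404  0.0001 -0.0008] [317.4232 193.9946]
[0.5341 0.2818 0.3038] [ 3.1404 -0.0009 -0.0003] [316.9877 194.0788]
0.95 [287.3, 153.9, 43.6, 54.3]
156 308 315
160 298 322
164 294 326
168 292 328
172 291 329
176 291 329
180 292 328
184 293 326
188 296 323
192 296 320
196 297 320
200 298 318
204 302 314
```

```bash
python3 - <<'E'
from h import *
np.set_printoptions(precision=4,suppress=True)
print(arm.get_state()["tool_pos"],onz("wrist",(308.5,195),.134),onz("wrist",(310,174),.068))
E
```

```text
[0.5342 0.2819 0.3041] [0.5367 0.2916 0.134 ] [0.5379 0.2927 0.068 ]
```

carry_out --series '[0.085,0.0025,-0.01,0.0,0,0,0,0.085,0,0,0.037,0,0,0,0.085,0,0,0.037,0,0,0,0.085,0,0,0.037,0,0,0,0.085,0,0,0.02,0,0,0]'

```text
t: 3.9
tool_pos: [0.5352, 0.2923, 0.1691]
eef_rot: [3.139, 0.001, -0.006]
force: [-0.9, -1.0, -0.2]
width: 0.085
finger_force: 0.0
```

carry_out --series '[0.085,0,0,0.015,0,0,0,0.085,0,0,0,0,0,0,0.085,0,0,0,0,0,0,0.085,0,0,0,0,0,0,0.085,0,0,0,0,0,0]'

```text
t: 4.32
tool_pos: [0.5376, 0.2939, 0.1596]
eef_rot: [-3.14, -0.001, -0.004]
force: [-0.8, 0.2, 0.2]
width: 0.0845
finger_force: 0.0
```

```bash
python3 - <<'E'
from h import *
np.set_printoptions(precision=4,suppress=True)
grab("wrist","w3.png")
s=arm.get_state();print(s["tool_pos"],s["eef_rot"],s["force"],proj("wrist",(.5365,.292,.134)))
E
```

```text
[0.5375 0.2937 0.1594] [-3.1403 -0.001  -0.0036] [0.0522 0.2509 0.2117] [326.2632 324.0661]
```

View pics/w3.png

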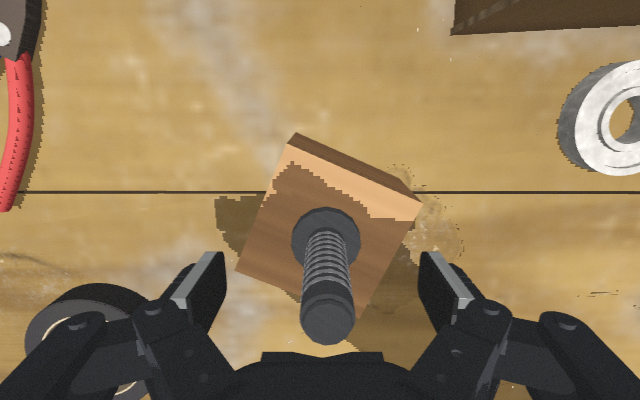

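Drift top at (327,318), collar at (326,238); it sits between the pads, 1–2 mm to the right of their centre. Adjusting and closing.

carry_out --series '[0.085,0,0.0015,0.005,0,0,0,0.085,0,0,0,0,0,0,0.04,0,0,0,0,0,0,0.015,0,0,0,0,0,0,0.01,0,0,0,0,0,0]'

```text
t: 4.78
tool_pos: [0.5367, 0.2917, 0.153]
eef_rot: [-3.142, -0.001, -0.0]
force: [-0.4, 0.0, 0.4]
width: 0.0511
finger_force: 0.0
```

carry_out --series '[0.01,0,0,0,0,0,0,0.01,0,0,0,0,0,0,0.01,0,0,0,0,0,0,0.01,0,0,0,0,0,0,0.01,0,0,0,0,0,0]'

```text
t: 5.2
tool_pos: [0.5367, 0.292, 0.1531]
eef_rot: [-3.141, -0.002, -0.001]
force: [-0.1, -0.0, 0.7]
width: 0.0187
finger_force: 58.5
```

carry_out --series '[0.01,0,0,-0.02,0,0,0,0.01,0,0,-0.03,0,0,0,0.01,0,0,-0.035,0,0,0,0.01,0,0,-0.035,0,0,0,0.01,0,0,-0.03,0,0,0]'

```text
t: 5.62
tool_pos: [0.5365, 0.2915, 0.3046]
eef_rot: [3.141, 0.001, -0.0]
force: [1.3, 0.7, -1.9]
width: 0.0185
finger_force: 59.3
```

carry_out --series '[0.01,0,0.015,-0.01,0,0,0,0.01,0,0.03,0,0,0,0,0.01,0,0.035,0,0,0,0,0.01,0,0.035,0,0,0,0,0.01,0,0.035,0,0,0,0]'

```text
t: 6.03
tool_pos: [0.5361, 0.1399, 0.3124]
eef_rot: [3.141, 0.002, -0.002]
force: [1.0, 0.4, -2.0]
width: 0.0186
finger_force: 59.4
```

carry_out --series '[0.01,-0.004,0.035,0,0,0,0,0.01,-0.004,0.035,0,0,0,0,0.01,-0.004,0.035,0,0,0,0,0.01,-0.004,0.035,0,0,0,0,0.01,-0.002,0.035,0,0,0,0]'

```text
t: 6.45
tool_pos: [0.5177, -0.0351, 0.3124]
eef_rot: [3.141, 0.001, -0.002]
force: [-0.1, -0.9, -2.8]
width: 0.0186
finger_force: 59.4
```

carry_out --series '[0.01,0,0.025,0,0,0,0,0.01,0,0.02,0,0,0,0,0.01,0,0.01,0,0,0,0,0.01,0,0,0,0,0,0,0.01,0,0,0,0,0,0]'

```text
t: 6.87
tool_pos: [0.5188, -0.0875, 0.3126]
eef_rot: [-3.141, -0.001, 0.001]
force: [0.9, 1.6, -2.1]
width: 0.0188
finger_force: 59.3
```

```bash
python3 - <<'E'
from h import *
np.set_printoptions(precision=4,suppress=True)
arm.grab_frame("side");arm.grab_frame("side")
s=arm.get_state();print(s["tool_pos"],s["eef_rot"],s["force"])
im=grab("wrist","w4.png")
print(arm.get_state()["tool_pos"])
for z in(.1,.11,.12):print(z,proj("wrist",(.519,-.1346,z)))
print([(np.round(x["box"]).tolist(),round(x["score"],2)) for x in arm.recognise("wrist","stand")[:2]])
E
```

```text
[ 0.5191 -0.0862  0.3128] [-3.1404 -0.0057  0.0004] [ 0.1444  0.5662 -1.7777]
[ 0.5191 -0.0862  0.3128]
0.1 [376.1077 184.1978]
0.11 [377.9342 187.149 ]
0.12 [379.8886 190.3069]
[([286.0, 122.0, 168.0, 112.0], 0.62)]
```

View pics/w4.png

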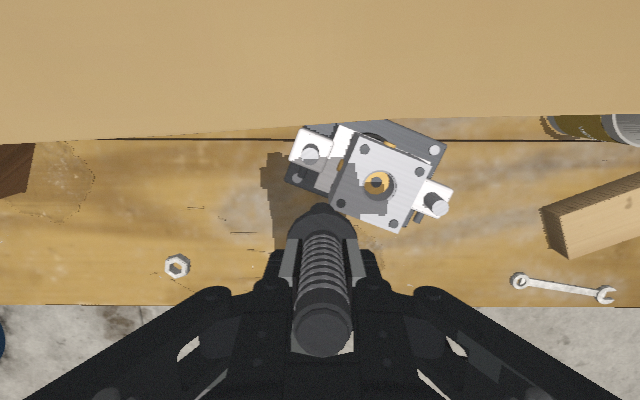

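The wrist view shows the housing's bore near (378,184) with brass visible in it; the shank end is at about (320,212). The carton's flap edge lies at row ~135.

```bash
python3 - <<'E'
from h import *
np.set_printoptions(precision=4,suppress=True)
im=cv2.imread("pics/w4.png")
k=cv2.resize(im[115:245,315:465],None,fx=4,fy=4,interpolation=cv2.INTER_CUBIC);cv2.imwrite("pics/w4c.png",k)
for z in(.1,.11,.12):print(z,onz("wrist",(379,184),z))
for z in(.2,.235,.26,.3):print("flap",z,onz("wrist",(380,126),z))
K,r,t=cal("wrist");print(K, (r@np.array([.519,-.135,.11])+t))
# predicted bore circle radius px
E
```

```text
0.1 [ 0.5192 -0.1374  0.1   ]
0.11 [ 0.5218 -0.1356  0.11  ]
0.12 [ 0.5244 -0.1338  0.12  ]
flap 0.2 [ 0.5781 -0.1182  0.2   ]
flap 0.235 [ 0.581  -0.1121  0.235 ]
flap 0.26 [ 0.583  -0.1078  0.26  ]
flap 0.3 [ 0.5863 -0.1009  0.3   ]
[[329.1535   0.     321.8023]
 [  0.     329.1535 195.4921]
 [  0.       0.       1.    ]] [ 0.0484 -0.0072  0.2833]
```

View pics/w4c.png

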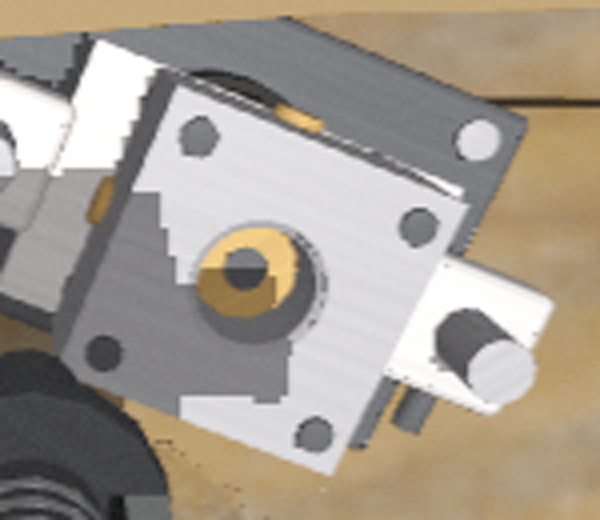

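The crop shows the rim circle centred at crop (261,284), i.e. pixel (380,186). I'll check bore and flap height.

```bash
python3 - <<'E'
from h import *
np.set_printoptions(precision=4,suppress=True)
p=tri([("scene",(352.8,197.8)),("side",(331,173)),("wrist",(379.8,186))]);print(p)
for n in("scene","side","wrist"):print(n,proj(n,p))
for z in(.105,.111,.117):print(z,onz("wrist",(379.8,186),z),onz("side",(331,173),z),onz("scene",(352.8,197.8),z))
for z in(.18,.21,.235,.26,.29):
    print(z,"wrist",onz("wrist",(300,128),z)[:2],onz("wrist",(540,114),z)[:2],"side",onz("side",(265,182),z)[:2],onz("side",(310,142),z)[:2])
im=grab("side");cv2.imwrite("pics/s5.png",cv2.resize(im[90:290,190:420][:,:,::-1],None,fx=3,fy=3,interpolation=cv2.INTER_CUBIC))
E
```

```text
[ 0.5195 -0.1354  0.1109]
scene [352.6227 198.4418]
side [330.5183 172.3829]
wrist [378.7016 186.9245]
0.105 [ 0.5187 -0.1373  0.105 ] [ 0.52   -0.1399  0.105 ] [ 0.5278 -0.1275  0.105 ]
0.111 [ 0.5203 -0.1362  0.111 ] [ 0.517  -0.1333  0.111 ] [ 0.5218 -0.1336  0.111 ]
0.117 [ 0.5219 -0.1352  0.117 ] [ 0.514  -0.1268  0.117 ] [ 0.5157 -0.1396  0.117 ]
0.18 wrist [ 0.575  -0.0731] [ 0.5839 -0.2174] side [0.6241 0.0496] [ 0.5965 -0.1591]
0.21 wrist [ 0.5777 -0.0751] [ 0.5853 -0.1981] side [0.6042 0.0785] [ 0.5775 -0.1231]
0.235 wrist [ 0.5799 -0.0767] [ 0.5864 -0.182 ] side [0.5876 0.1026] [ 0.5617 -0.093 ]
0.26 wrist [ 0.5822 -0.0783] [ 0.5876 -0.1659] side [0.571  0.1266] [ 0.5459 -0.063 ]
0.29 wrist [ 0.5848 -0.0803] [ 0.5889 -0.1466] side [0.5511 0.1555] [ 0.5269 -0.027 ]
```

View pics/s5.png

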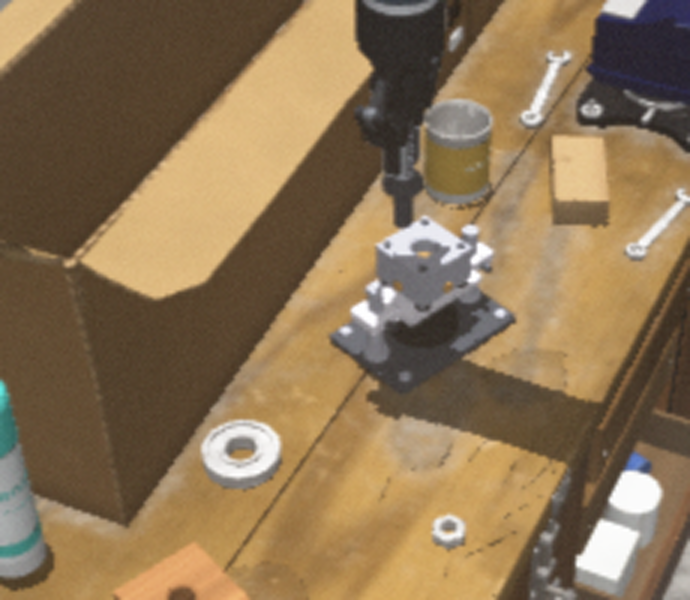

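The side view shows the shank hanging plumb at crop (403,215), and the flap's lower front corner at (160,298), so its edge is about 0.21 m high at x≈0.58. That clears the hand. I'll move over the bore.

carry_out --series '[0.01,0.001,0.015,0,0,0,0,0.01,0,0.017,0,0,0,0,0.01,0,0.017,0.005,0,0,0,0.01,0,0,0.025,0,0,0,0.01,0,0,0.017,0,0,0]'

```text
t: 7.53
tool_pos: [0.5201, -0.138, 0.2651]
eef_rot: [3.141, -0.001, 0.001]
force: [0.2, 0.8, -2.6]
width: 0.0189
finger_force: 59.5
```

carry_out --series '[0.01,0,0,0,0,0,0,0.01,0,0,0,0,0,0,0.01,0,0,0,0,0,0]'

```text
t: 7.78
tool_pos: [0.5208, -0.1367, 0.2669]
eef_rot: [3.142, 0.003, 0.002]
force: [0.6, 0.4, -1.6]
width: 0.0185
finger_force: 59.4
```

```bash
python3 - <<'E'
from h import *
np.set_printoptions(precision=4,suppress=True)
a=grab("scene")[165:265,300:400];b=grab("side")[140:240,280:380]
cv2.imwrite("pics/c6.png",cv2.resize(np.hstack([a,b])[:,:,::-1],None,fx=4,fy=4,interpolation=cv2.INTER_CUBIC))
s=arm.get_state();p=s["tool_pos"];print(p,s["eef_rot"],s["force"])
for n in("scene","side"):print(n,proj(n,p-[0,0,.136]),proj(n,(p[0],p[1],.111)))
E
```

```text
[ 0.5209 -0.137   0.2672] [3.1411 0.0025 0.0037] [ 0.4867  0.4854 -1.3579]
scene [353.9054 192.2357] [353.4475 198.4955]
side [330.3177 166.502 ] [330.2909 171.8996]
```

View pics/c6.png

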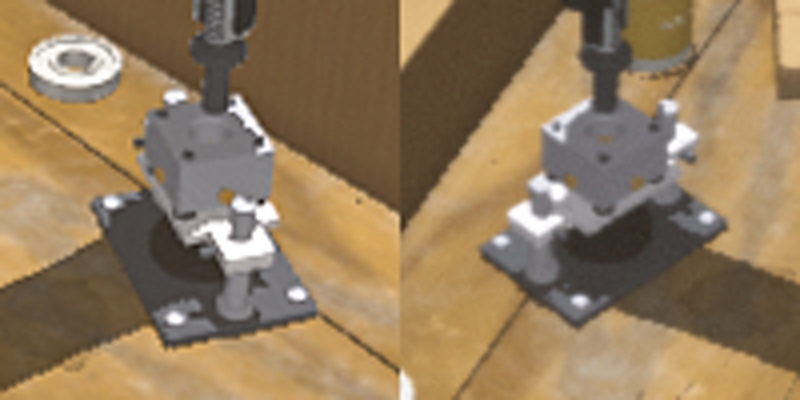

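Shank sits over the bore in both views: scene, shank x 214 vs hole 211; side, 603 vs 604. A small correction, then down gently.

carry_out --series '[0.01,-0.0013,-0.0015,0.003,0,0,0,0.01,0,0,0.004,0,0,0,0.01,0,0,0.004,0,0,0,0.01,0,0,0.002,0,0,0,0.01,0,0,0,0,0,0]'

```text
t: 8.3
tool_pos: [0.5183, -0.1358, 0.2522]
eef_rot: [-3.141, -0.001, 0.002]
force: [-0.7, -0.3, -1.9]
width: 0.0184
finger_force: 59.4
```

carry_out --series '[0.01,0,0,0.001,0,0,0,0.01,0,0,0.001,0,0,0,0.01,0,0,0.001,0,0,0,0.01,0,0,0.001,0,0,0,0.01,0,0,0,0,0,0]'

```text
t: 8.72
tool_pos: [0.5187, -0.1358, 0.2487]
eef_rot: [-3.142, -0.001, 0.0]
force: [-0.2, 0.2, -2.3]
width: 0.0186
finger_force: 59.4
```

carry_out --series '[0.01,0,0,0.001,0,0,0,0.01,0,0,0.001,0,0,0,0.01,0,0,0.001,0,0,0,0.01,0,0,0,0,0,0]'

```text
t: 9.05
tool_pos: [0.5186, -0.1358, 0.2457]
eef_rot: [-3.142, -0.001, 0.001]
force: [-0.4, -0.5, -1.1]
width: 0.0185
finger_force: 59.4
```

carry_out --series '[0.01,0,0,0.001,0,0,0,0.01,0,0,0.001,0,0,0,0.01,0,0,0.001,0,0,0,0.01,0,0,0,0,0,0]'

```text
t: 9.38
tool_pos: [0.5186, -0.1358, 0.2426]
eef_rot: [-3.141, -0.001, 0.001]
force: [0.2, -0.1, -2.5]
width: 0.0186
finger_force: 59.4
```

carry_out --series '[0.01,0,0,0.001,0,0,0,0.01,0,0,0.001,0,0,0,0.01,0,0,0.001,0,0,0,0.01,0,0,0,0,0,0]'

```text
t: 9.72
tool_pos: [0.5186, -0.1358, 0.2396]
eef_rot: [-3.142, -0.001, 0.001]
force: [-0.1, -0.1, -2.1]
width: 0.0186
finger_force: 59.4
```

carry_out --series '[0.01,0,0,0.001,0,0,0,0.01,0,0,0.001,0,0,0,0.01,0,0,0.001,0,0,0,0.01,0,0,0,0,0,0]'

```text
t: 10.05
tool_pos: [0.5186, -0.1358, 0.2366]
eef_rot: [-3.142, -0.001, 0.001]
force: [0.4, 0.2, -1.9]
width: 0.0187
finger_force: 59.4
```

carry_out --series '[0.01,0,0,0.0012,0,0,0,0.01,0,0,0.0012,0,0,0,0.01,0,0,0.0012,0,0,0,0.01,0,0,0.0012,0,0,0,0.01,0,0,0,0,0,0]'

```text
t: 10.47
tool_pos: [0.5186, -0.1358, 0.2318]
eef_rot: [-3.142, -0.001, 0.001]
force: [-0.3, -0.4, -2.1]
width: 0.0185
finger_force: 59.4
```

carry_out --series '[0.01,0,0,0.0012,0,0,0,0.01,0,0,0.0012,0,0,0,0.01,0,0,0.0012,0,0,0,0.01,0,0,0.0012,0,0,0,0.01,0,0,0,0,0,0]'

```text
t: 10.88
tool_pos: [0.5194, -0.1359, 0.2281]
eef_rot: [3.141, 0.001, 0.002]
force: [-1.2, 0.8, 5.5]
width: 0.0184
finger_force: 59.9
```

carry_out --series '[0.01,0,0,0.0012,0,0,0,0.01,0,0,0.0012,0,0,0,0.01,0,0,0.0012,0,0,0,0.01,0,0,0,0,0,0]'

```text
t: 11.22
tool_pos: [0.5195, -0.1358, 0.2246]
eef_rot: [3.141, 0.001, 0.003]
force: [-1.8, 0.2, 5.1]
width: 0.0188
finger_force: 59.9
```

carry_out --series '[0.01,0,0,0.001,0,0,0,0.01,0,0,0.001,0,0,0,0.01,0,0,0.001,0,0,0,0.01,0,0,0.001,0,0,0,0.01,0,0,0,0,0,0]'

```text
t: 11.63
tool_pos: [0.5194, -0.1358, 0.2206]
eef_rot: [3.141, 0.001, 0.003]
force: [-1.1, 0.7, 5.3]
width: 0.0184
finger_force: 59.9
```

carry_out --series '[0.01,0,0,0.001,0,0,0,0.01,0,0,0.001,0,0,0,0.01,0,0,0.001,0,0,0,0.01,0,0,0.001,0,0,0,0.01,0,0,0,0,0,0]'

```text
t: 12.05
tool_pos: [0.5194, -0.1357, 0.2165]
eef_rot: [3.141, 0.001, 0.002]
force: [-1.9, 0.1, 5.8]
width: 0.0187
finger_force: 59.9
```

carry_out --series '[0.01,0,0,0.001,0,0,0,0.01,0,0,0.001,0,0,0,0.01,0,0,0.001,0,0,0,0.01,0,0,0,0,0,0]'

```text
t: 12.38
tool_pos: [0.5186, -0.1358, 0.2124]
eef_rot: [-3.142, -0.001, 0.0]
force: [-0.2, 0.0, -3.0]
width: 0.0186
finger_force: 59.6
```

carry_out --series '[0.01,0,0,0.001,0,0,0,0.01,0,0,0.001,0,0,0,0.01,0,0,0.001,0,0,0,0.01,0,0,0,0,0,0]'

```text
t: 12.72
tool_pos: [0.5186, -0.1358, 0.2093]
eef_rot: [-3.141, -0.001, 0.001]
force: [0.3, 0.0, -2.1]
width: 0.0189
finger_force: 59.6
```

carry_out --series '[0.01,0,0,0.0005,0,0,0,0.01,0,0,0.0005,0,0,0,0.01,0,0,0.0005,0,0,0,0.01,0,0,0,0,0,0]'

```text
t: 13.05
tool_pos: [0.5187, -0.1358, 0.2081]
eef_rot: [-3.142, -0.001, 0.0]
force: [-0.9, 0.2, -2.7]
width: 0.0183
finger_force: 59.6
```

carry_out --series '[0.01,0,0,0.0005,0,0,0,0.01,0,0,0.0005,0,0,0,0.01,0,0,0,0,0,0]'

```text
t: 13.3
tool_pos: [0.5187, -0.1358, 0.2071]
eef_rot: [-3.142, -0.001, 0.0]
force: [0.4, -0.1, -2.4]
width: 0.0183
finger_force: 59.6
```

carry_out --series '[0.01,0,0,0.0005,0,0,0,0.01,0,0,0.0005,0,0,0,0.01,0,0,0,0,0,0]'

```text
t: 13.55
tool_pos: [0.5187, -0.1358, 0.2061]
eef_rot: [-3.142, -0.001, 0.0]
force: [-0.5, -0.1, -2.0]
width: 0.0189
finger_force: 59.6
```

carry_out --series '[0.01,0,0,0.0005,0,0,0,0.01,0,0,0.0005,0,0,0,0.01,0,0,0,0,0,0]'

```text
t: 13.8
tool_pos: [0.5187, -0.1358, 0.2054]
eef_rot: [3.141, 0.001, -0.0]
force: [-1.1, 0.7, 2.9]
width: 0.0187
finger_force: 59.8
```

carry_out --series '[0.01,0,0,0.0005,0,0,0,0.01,0,0,0.0,0,0,0,0.01,0,0,0,0,0,0]'

```text
t: 14.05
tool_pos: [0.5188, -0.1358, 0.2051]
eef_rot: [3.141, 0.001, 0.0]
force: [-2.9, 1.0, 4.8]
width: 0.0185
finger_force: 60.1
```

carry_out --series '[0.01,0,0,0.0005,0,0,0,0.01,0,0,0.0003,0,0,0,0.01,0,0,0,0,0,0,0.01,0,0,0,0,0,0,0.01,0,0,0,0,0,0]'

```text
t: 14.47
tool_pos: [0.5188, -0.1358, 0.2046]
eef_rot: [3.141, 0.001, 0.0]
force: [-3.8, 0.8, 8.2]
width: 0.0189
finger_force: 60.4
```

carry_out --series '[0.01,0,0,0,0,0,0,0.01,0,0,0,0,0,0,0.01,0,0,0,0,0,0,0.01,0,0,0,0,0,0,0.01,0,0,0,0,0,0]'

```text
t: 14.88
tool_pos: [0.5188, -0.1358, 0.2046]
eef_rot: [3.141, 0.001, 0.0]
force: [-3.7, 1.2, 8.3]
width: 0.0184
finger_force: 60.4
```

```bash
python3 - <<'E'
from h import *
np.set_printoptions(precision=4,suppress=True)
print(arm.get_state()["force"])
for n in("side","scene"):
    grab(n);print(n,[(np.round(x["box"]).tolist(),round(x["score"],2)) for x in arm.recognise(n,"bush")[:2]],proj(n,(.5195,-.1355,.027)))
E
```

```text
[-3.7245  1.2048  8.2604]
side [([304.0, 165.0, 53.0, 55.0], 0.25)] [330.4093 193.7081]
scene [([351.0, 176.0, 7.0, 26.0], 0.62)] [350.875  223.3377]
```

Steady press about 10.5 N. Drawing out.

carry_out --series '[0.01,0,0,-0.004,0,0,0,0.01,0,0,-0.015,0,0,0,0.01,0,0,-0.025,0,0,0,0.01,0,0,-0.03,0,0,0,0.01,0,0,-0.033,0,0,0]'

```text
t: 15.5
tool_pos: [0.518, -0.1357, 0.311]
eef_rot: [-3.141, -0.002, 0.004]
force: [-0.1, 0.2, -2.6]
width: 0.0187
finger_force: 59.3
```

carry_out --series '[0.01,0,-0.02,0,0,0,0,0.01,0,-0.035,0,0,0,0,0.01,0,-0.04,0,0,0,0,0.01,0,-0.04,0,0,0,0,0.01,0,-0.04,0,0,0,0]'

```text
t: 15.92
tool_pos: [0.5183, 0.0407, 0.3108]
eef_rot: [-3.142, -0.0, -0.001]
force: [0.3, -0.1, -2.5]
width: 0.0183
finger_force: 59.5
```

```bash
python3 - <<'E'
from h import *
np.set_printoptions(precision=4,suppress=True)
for n in("side","scene"):
    grab(n,n+"9.png");print(n,[(np.round(x["box"]).tolist(),round(x["score"],2)) for x in arm.recognise(n,"bush")[:2]])
print(arm.get_state()["tool_pos"])
E
```

```text
side [([334.0, 262.0, 13.0, 11.0], 0.17)]
scene []
[0.5184 0.0404 0.3107]
```

carry_out --series '[0.01,0.003,-0.035,0,0,0,0,0.01,0.003,-0.035,0,0,0,0,0.01,0.003,-0.035,0,0,0,0,0.01,0.003,-0.035,0,0,0,0,0.01,0.003,-0.035,0,0,0,0]'

```text
t: 16.53
tool_pos: [0.5342, 0.2135, 0.3106]
eef_rot: [3.14, -0.004, 0.0]
force: [0.2, 0.1, -1.6]
width: 0.0187
finger_force: 59.6
```

carry_out --series '[0.01,0.003,-0.03,0,0,0,0,0.01,0,-0.025,0,0,0,0,0.01,0,-0.015,0,0,0,0,0.01,0,-0.0066,0,0,0,0,0.01,0,0,0,0,0,0]'

```text
t: 16.95
tool_pos: [0.5365, 0.2908, 0.3105]
eef_rot: [3.141, 0.002, -0.001]
force: [-0.6, 0.8, -1.7]
width: 0.0188
finger_force: 59.6
```

carry_out --series '[0.01,0,0,0.03,0,0,0,0.01,0,0,0.03,0,0,0,0.01,0,0,0.02,0,0,0,0.01,0,0,0.01,0,0,0,0.01,0,0,0,0,0,0]'

```text
t: 17.37
tool_pos: [0.5361, 0.2876, 0.2185]
eef_rot: [3.138, -0.003, -0.006]
force: [-0.3, 0.6, -2.1]
width: 0.0185
finger_force: 59.6
```

carry_out --series '[0.01,0.0005,-0.003,0,0,0,0,0.01,0,0,0,0,0,0,0.01,0,0,0,0,0,0,0.01,0,0,0,0,0,0,0.01,0,0,0,0,0,0]'

```text
t: 17.78
tool_pos: [0.5373, 0.294, 0.2218]
eef_rot: [-3.141, -0.001, -0.002]
force: [0.4, 0.0, -2.7]
width: 0.0184
finger_force: 59.6
```

```bash
python3 - <<'E'
from h import *
np.set_printoptions(precision=4,suppress=True)
a=grab("scene")[95:195,215:315];b=grab("side")[225:325,200:300]
cv2.imwrite("pics/c10.png",cv2.resize(np.hstack([a,b])[:,:,::-1],None,fx=4,fy=4,interpolation=cv2.INTER_CUBIC))
s=arm.get_state();print(s["tool_pos"],s["eef_rot"],s["force"])
E
```

```text
[0.537  0.2939 0.2213] [-3.1414 -0.0014 -0.001 ] [-0.4607 -0.1175 -1.7029]
```

View pics/c10.png

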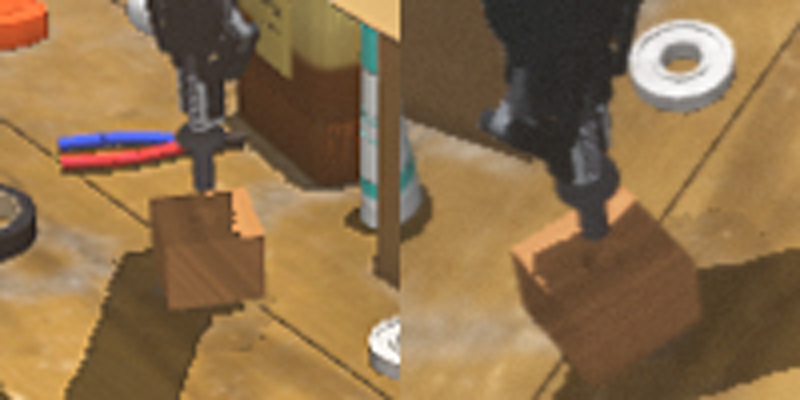

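The drift hangs plumb over the block, its end at (205,190) in scene and (593,235) in side. Correcting 2 mm back to the recorded grasp position and lowering.

carry_out --series '[0.01,-0.0004,0.0019,0.005,0,0,0,0.01,0,0,0.007,0,0,0,0.01,0,0,0.003,0,0,0,0.01,0,0,0,0,0,0,0.01,0,0,0,0,0,0]'

```text
t: 18.3
tool_pos: [0.5362, 0.2918, 0.2053]
eef_rot: [3.141, 0.002, -0.001]
force: [0.4, 0.6, -1.7]
width: 0.0187
finger_force: 59.6
```

carry_out --series '[0.01,0,0,0.002,0,0,0,0.01,0,0,0.002,0,0,0,0.01,0,0,0.002,0,0,0,0.01,0,0,0.002,0,0,0,0.01,0,0,0.001,0,0,0]'

```text
t: 18.72
tool_pos: [0.5364, 0.2918, 0.1965]
eef_rot: [3.141, 0.001, -0.0]
force: [-0.4, 0.2, -2.3]
width: 0.0184
finger_force: 59.6
```

carry_out --series '[0.01,0,0,0.001,0,0,0,0.01,0,0,0.002,0,0,0,0.01,0,0,0.002,0,0,0,0.01,0,0,0.001,0,0,0,0.01,0,0,0,0,0,0]'

```text
t: 19.13
tool_pos: [0.5363, 0.2918, 0.1905]
eef_rot: [3.141, 0.001, -0.001]
force: [0.1, 0.3, -1.3]
width: 0.0187
finger_force: 59.6
```

carry_out --series '[0.01,0,0,0.003,0,0,0,0.01,0,0,0.005,0,0,0,0.01,0,0,0.005,0,0,0,0.01,0,0,0.003,0,0,0,0.01,0,0,0,0,0,0]'

```text
t: 19.55
tool_pos: [0.536, 0.2915, 0.1738]
eef_rot: [3.141, 0.001, -0.002]
force: [-0.9, -0.2, -2.0]
width: 0.0187
finger_force: 59.6
```

carry_out --series '[0.01,0,0,0.004,0,0,0,0.01,0,0,0.005,0,0,0,0.01,0,0,0.005,0,0,0,0.01,0,0,0.003,0,0,0,0.01,0,0,0,0,0,0]'

```text
t: 19.97
tool_pos: [0.536, 0.2916, 0.1569]
eef_rot: [3.141, 0.001, -0.002]
force: [-0.4, 0.1, -2.6]
width: 0.0186
finger_force: 59.6
```

carry_out --series '[0.01,0,0,0.001,0,0,0,0.01,0,0,0.001,0,0,0,0.01,0,0,0.001,0,0,0,0.01,0,0,0,0,0,0]'

```text
t: 20.3
tool_pos: [0.5365, 0.2919, 0.1548]
eef_rot: [3.142, 0.001, -0.0]
force: [-0.4, -0.7, -2.7]
width: 0.0186
finger_force: 59.6
```

carry_out --series '[0.01,0,0,0.0007,0,0,0,0.01,0,0,0.0007,0,0,0,0.01,0,0,0,0,0,0,0.01,0,0,0,0,0,0]'

```text
t: 20.63
tool_pos: [0.5365, 0.2919, 0.1535]
eef_rot: [3.142, 0.001, 0.0]
force: [-0.6, 0.7, -2.2]
width: 0.0185
finger_force: 59.6
```

carry_out --series '[0.01,0,0,0.0006,0,0,0,0.01,0,0,0.0003,0,0,0,0.01,0,0,0,0,0,0]'

```text
t: 20.88
tool_pos: [0.5366, 0.292, 0.1531]
eef_rot: [3.142, 0.001, 0.001]
force: [-0.9, -1.4, 4.1]
width: 0.019
finger_force: 60.3
```

Collar is seated on the wood. Opening and backing straight up.

carry_out --series '[0.03,0,0,0,0,0,0,0.06,0,0,0,0,0,0,0.085,0,0,0,0,0,0,0.085,0,0,0,0,0,0,0.085,0,0,0,0,0,0]'

```text
t: 21.3
tool_pos: [0.5365, 0.2919, 0.1525]
eef_rot: [-3.142, -0.001, 0.0]
force: [-0.1, -0.9, 0.2]
width: 0.0765
finger_force: 0.0
```

carry_out --series '[0.085,0,0,0,0,0,0,0.085,0,0,0,0,0,0,0.085,0,0,-0.02,0,0,0,0.085,0,0,-0.03,0,0,0,0.085,0,0,-0.04,0,0,0]'

```text
t: 21.72
tool_pos: [0.535, 0.2909, 0.2411]
eef_rot: [3.139, 0.002, -0.008]
force: [1.1, 0.8, 0.6]
width: 0.0846
finger_force: 0.0
```

carry_out --series '[0.085,0,0,-0.04,0,0,0,0.085,0,0,-0.03,0,0,0,0.085,0,0,0,0,0,0,0.085,0,0,0,0,0,0,0.085,0,0,0,0,0,0]'

```text
t: 22.13
tool_pos: [0.5362, 0.2915, 0.3119]
eef_rot: [3.141, 0.001, -0.001]
force: [-0.8, 0.3, -0.6]
width: 0.0849
finger_force: 0.0
```

```bash
python3 - <<'E'
from h import *
a=grab("scene")[175:275,295:395];w=grab("wrist");b=grab("side")[155:255,270:370]
cv2.imwrite("pics/f.png",np.hstack([cv2.resize(np.vstack([a,b]),None,fx=3,fy=3,interpolation=cv2.INTER_CUBIC),cv2.resize(w[0:400,150:450],(450,600))])[:,:,::-1])
print(arm.get_state()["tool_pos"])
E
```

```text
[0.5358808  0.29143138 0.3109248 ]
```

View pics/f.png

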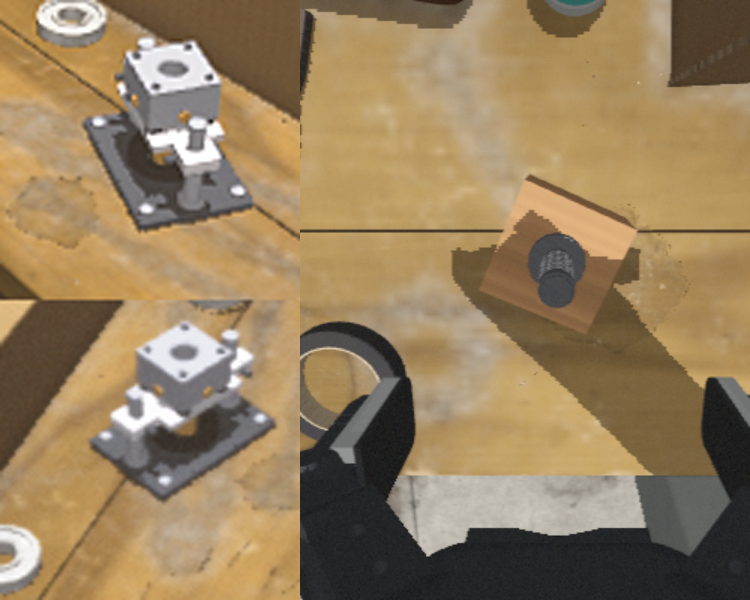

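The brass bush shows in the dish (side crop (188,428), scene crop (160,155)). The bore is empty, and the drift stands upright in its holder, collar down. Handing in.

```bash
python3 -c "
from cell import arm
print(arm.sign_off())"
```

```text
the job is handed in; nothing more can be done
None
```

I handed the job in at about 22 s: the bush is out and in the dish, the collar was pressed home at about 10 N by the wrist force, the drift is back upright in its holder with the collar down, and I never touched the tin, bearing or nut; the hand-in returned no verdict.

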